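# Pin the swing-out ring arm with washer and spring clip

## Task

Secure the swing-out ring arm on its stand: lay the large washer over the upright hinge pin so that it sits flat on the arm's hub, then slide the straight leg of the spring clip through the cross-hole above it until the bowed leg has snapped round the pin and hugs it. The pin may have turned in its bracket, so feel for the hole and never force the clip. Let go of it at the end, and do not disturb the other things on the bench.

Things in the scene. Friction and masses are not known exactly. Their poses are not given: they have to be found in the camera images.
- bracket: aluminium hinge bracket clamped on the upright 25 mm column (top 400 mm above the bench) of a grey stand; it holds the upright bright steel hinge pin, 22 mm across. Origin on the column's axis at the clamp's underside, z up; the pin's axis is 130 mm along the bracket's -y. Clamp 50 x 72 x 44 mm and bar 26 x 22 mm stay well below the pin's end
- pin_hole (a point): centre of the 8.5 mm cross-hole, on the pin's axis; axes as bracket. The pin turns stiffly in the bracket (not under a light touch), so where the hole runs is not measured: along this x turned 0.25 to 1.45 rad anticlockwise (from above); the leg enters within about 0.2 rad and then turns the pin to suit. Pin end 11 mm above (3 mm bevel), flat hub top (39 mm wide) 12 mm below
- ring_arm (a joint): swing of the grey ring arm about the hinge pin, rad: 0 when it points along the bracket's +x, growing anticlockwise from above; stiff to turn, may be at any angle. Its bar and 84 mm ring lie at least 13 mm below the top of its hub; the ring's centre is 132 mm from the pin
- washer: the large thick steel washer: 42 mm outside, bore 25 mm, 6 mm thick, lying flat on the bench. Origin at the centre of its underside, z up
- clip: spring clip (R-clip) of 6 mm round wire, 99 mm long, flat on the bench: a straight leg along its x (y = 0, tip to +x), an eye at the -x end, and on the +y side a second leg, parallel to it at 10 mm between centres near the eye, which then bows out in a hump that fits the pin, pinches in and flares. Origin on the straight leg's underside, 51 mm behind its tip; wire axis 3 mm above
- clip_grip (a point): middle of the neck of the clip, where the two wires run parallel and rigid for 27 mm along x between eye and hump: 16 mm over both wires (y), 6 mm thick (z). The place to grip
- clip_seat (a point): the point on the axis of the straight leg, beside the hump, that lies on the pin's axis when the clip is home; clip's axes; 32 mm ahead of the grip point in x, 5 mm to -y of it
- clip_tip (a point): bevelled tip of the straight leg, 37 mm ahead of clip_seat along the clip's x. From the tip's first touch on the pin's surface the clip travels 48 mm to home; the bowed leg meets the pin after about half of that
- clip_bow (a joint): opening of the bowed leg, rad: 0 at rest, about 0.02 when it has snapped round the pin and hugs it, about 0.14 while its pinch rides over the pin. It is sprung shut: pushing it over the pin takes 4 to 8 N, then it pulls itself home; pushed past home the force climbs again
- spare_washer: small steel washer, 28 mm outside, bore 14 mm, 5 mm thick: too small for the pin, leave it. Origin at the centre of its underside
- beaker: glass beaker, 68 mm across, 90 mm high; origin under its centre
- reagent: amber bottle with black cap, 68 mm across, 150 mm high; origin under its centre
- wrench: flat steel wrench, 160 mm long, 8 mm thick, along its x; origin under its middle
- bosshead: aluminium boss-head clamp, about 72 x 46 x 30 mm; origin at its underside
- stopper: ground-glass stopper standing on its flat head, 28 mm across, 34 mm high; origin under its centre
- thumbscrew: brass thumbscrew standing on its head, 30 mm across, 34 mm high; origin under its centre
Things that resemble listed ones, but are neither listed nor needed, are in the scene too. Leave any blue or red look-alike of the washer alone. Leave any purple look-alike of the clip alone.

How it is judged (in metres and radians):
On the way:
1. the washer lies flat on the hub around the pin, let go (horizontal distance between washer and pin_hole below 0.003 m and z of washer in the frame of pin_hole between -0.014 and -0.0105 m and angle between washer's own z axis and vertical below 0.08 rad and contact force between the fingers and washer below 0.05 N), for 0.2 s.
At the end, for the whole second after the job is handed in: The washer lies flat on the hub round the pin (within 3 mm); above it the clip's straight leg is through the cross-hole, seat point within 4 mm of the hole's centre and level within 0.25 rad, the bowed leg closed round the pin (below 0.06 rad); both released and at rest (horizontal distance between washer and pin_hole below 0.003 m and z of washer in the frame of pin_hole between -0.014 and -0.0105 m and angle between washer's own z axis and vertical below 0.08 rad and distance between clip_seat and pin_hole below 0.004 m and angle between the z axis of clip and the z axis of bracket, either way round below 0.25 rad and value of joint clip_bow below 0.06 rad and linear speed of each of clip, washer below 0.02 m/s and contact force between the fingers and clip below 0.05 N); the robot touches nothing.
It fails at once if the clip is forced: pressed against the pin and its bracket with more than 25 N (contact force between clip and bracket above 25 N).
It fails at once if the washer is forced on the pin with more than 25 N (contact force between washer and bracket above 25 N).
It fails at once if another thing on the bench is moved by more than 20 mm (distance of any of spare_washer, beaker, reagent, wrench, bosshead, stopper, thumbscrew from where it was at the start of the episode above 0.02 m).
It also fails if it takes over 72 s, if anything falls off the work surface, if the arm or the gripper's body presses on something with over 40 N, if the wrist force passes 120 N, or if a joint passes its speed limit or range.

## Robot

A 6-joint arm with a two-finger parallel gripper is mounted at the origin on the work surface. World frame = base frame: x ahead of the robot, y to its left, z up, the work surface at z = 0. Lengths are in mm, angles in rad, forces in N, time in s.
With the tool pointing down it reaches from about 375 to 750 mm from the base axis. Payload 9 kg.
Tool frame: the origin (TCP) lies at the very end of the fingers, on their centre line; the grasp point (between the pads) lies robot.hold_point_z behind it (robot.hold_point_z is the distance from the TCP to the grasp point, in mm); z points along the fingers, y is the line along which they close (so a half turn about z gives the same grasp; the last joint's range is limited). The gripper opens to 85 mm and grips with 20 to 120 N. Pads are 22 mm wide; open, the fingers measure 114 mm over their backs; the gripper's body (76 mm by 85 mm) begins 54 mm behind the grasp point. The pads swing forward as they close: fully open they stand 13 mm farther back than shut.
Start: joints at [0.901, 0.104, 0.097, 1.564, 0, 1.353], TCP at [261.96, 539.827, 231.331] pointing down, gripper open.
Joint ranges: [-2.99, 2.99], [-0.84, 1.86], [-1.1, 1.16], [-1.84, 2.11], [-1.51, 1.56], [-3.14, 3.14]. Speed limits (rad/s): [2.22, 2.22, 2.57, 3.14, 3.14, 3.14].

## Interface

Orientations are given as a rotation vector (axis times angle).
In Python, from bench import telemetry, imaging, job, robot gives the robot as it stands.
- The arm moves only by the tool play_rows, never from a script. Its argument "targets" is a list that holds one entry, the list of rows, each a list of 5 numbers: the shift along the tool's x, y, z in mm, then the turn about the tool's z in rad, then the finger opening in mm, from 0 to 85.4. A call has 1 to 10 rows; each row is the pose to reach, as a shift and turn from the pose commanded when the call began, along the tool's axes at that moment; what a row does not reach only later rows make up. A row lasts 1/8 s, in which the tool goes at most 62.5 mm and 10.7 degrees, less where a joint would pass 70% of its speed; a pose out of reach is approached as far as the arm can. A call with a gripper value outside its range is refused whole. The fingers move at their own pace and stop on an object; "newtons" is the grip in N (left out, the last holds). Time passes only in rows, so rows that repeat a pose let the fingers close. It gives the time, the measured TCP pose, the force, the opening and the grip force at its end, in the units of the state.
- telemetry.observe(): the state, without advancing time (a new reading comes with each control period).
- imaging.grab_frame(name): name is "scene" or "top"; returns the picture (384x512x3 uint8, red, green, blue); there is no depth.
- imaging.camera_info(name): a dict with "K" (3x3 intrinsics, pixels), "world_to_cam" (4x4, takes a point from world to camera coordinates). Camera axes: x right, y down, z forward; pixel columns grow to the right and rows downward; lengths in mm; the calibration is good to about 2 mm. A picture is of the moment at which its call begins. camera_info takes no time and is no camera call.
- job.job_done(): hands the job in; it is judged then, once.
The state is a dict: "t": time; "qpos": joint angles; "qvel": joint speeds; "tau": joint torques, N m; "tcp_pos": TCP position; "tcp_rot": TCP orientation; "force": force on the tool from outside, world axes, zero at the start; "moment": the same for the moment, N m; "finger_gap": finger opening in mm; "finger_force": force on a finger pad.
Only numpy, scipy, OpenCV 4.12 (cv2) and the standard library are available. Lean on these libraries where they do the work, as an engineer would, in place of code of your own. Each camera call takes 0.05 s, during which the arm holds its last target. There are 200 camera calls.

## Working session

There is one attempt and no reset: what is moved stays moved. The work goes in short steps, Python scripts to look and compute and a tool call to move; the robot and the scene stay as the last step left them, time stands still between calls to the robot, and variables do not carry over. Pictures are saved under pics/ and viewed, at most 10 in all, crops included, and the job is handed in when it is done.

Besides the shell and the picture viewer there is one more tool, called after "Emit:" as name(argument=value, ...), one argument or row to a line, values as JSON. play_rows: Moves the arm, as the interface text tells. Its arguments: {"type":"object","properties":{"targets":{"type":"array"},"newtons":{"type":"number"}},"required":["targets"]}

```bash
mkdir -p pics; ls; python3 - <<'E'
from bench import telemetry, imaging, job, robot
import cv2,numpy as np
for n in("scene","top"):
    im=imaging.grab_frame(n); cv2.imwrite(f"pics/{n}0.png",cv2.resize(im[:,:,::-1],(800,600),interpolation=cv2.INTER_CUBIC)); np.save(f"pics/{n}0.npy",im)
    c=imaging.camera_info(n); print(n,np.round(c["K"],2).tolist(),np.round(c["world_to_cam"],4).tolist())
print(telemetry.observe()); print(robot.hold_point_z,[a for a in dir(robot) if a[0]!='_'])
E
```

```text
pics
scene [[458.49, 0.0, 263.28], [0.0, 458.49, 190.56], [0.0, 0.0, 1.0]] [[0.8213, 0.5703, -0.012, -431.9915], [0.4615, -0.6767, -0.5736, -202.9955], [-0.3353, 0.4656, -0.819, 1497.5524], [0.0, 0.0, 0.0, 1.0]]
top [[415.24, 0.0, 261.49], [0.0, 415.24, 193.41], [0.0, 0.0, 1.0]] [[-0.0064, -1.0, -0.0043, -16.0133], [-0.9929, 0.0068, -0.1187, 534.746], [0.1187, 0.0035, -0.9929, 1142.8767], [0.0, 0.0, 0.0, 1.0]]
{'t': 0.1, 'qpos': array([9.01302155e-01, 1.04651907e-01, 9.65333149e-02, 1.56393794e+00,
       1.04812748e-05, 1.35307723e+00]), 'qvel': array([-0.00095285, -0.00208832,  0.00053342,  0.00019907,  0.00123782,
        0.00054595]), 'tau': array([ 4.75380250e-03, -5.58203781e+01,  5.04723144e+01,  1.29247532e-02,
       -2.56445119e-04, -3.64231685e-07]), 'tcp_pos': array([261.73319644, 539.54756676, 230.58534001]), 'tcp_rot': array([-7.03503665e-01, -3.06124586e+00,  1.78054869e-03]), 'force': array([ 0.44372984, -0.36039645, -0.00963645]), 'moment': array([-0.02872124,  0.01877558, -0.02132037]), 'finger_force': 0.0, 'finger_gap': 85.33434810121797}
18.700000000000003 ['IKError', 'hold_point_z']
```

View pics/scene0.png

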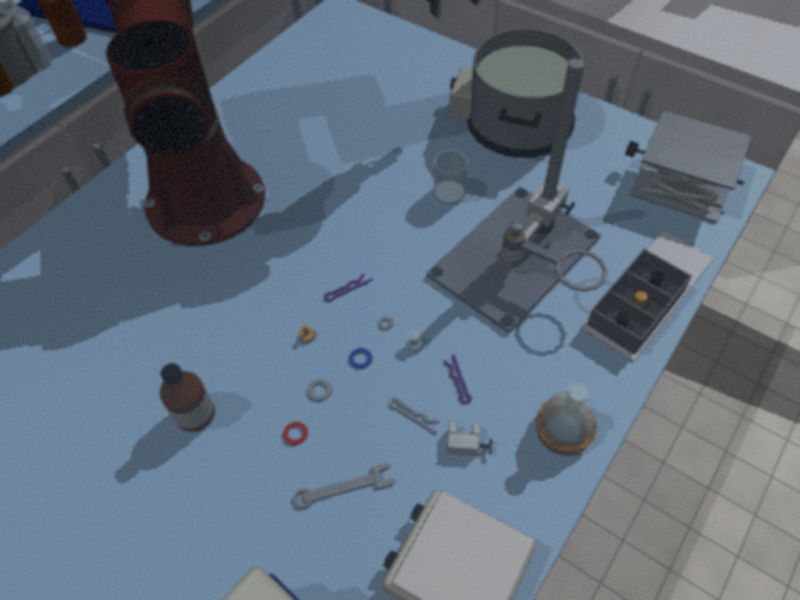

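View pics/top0.png

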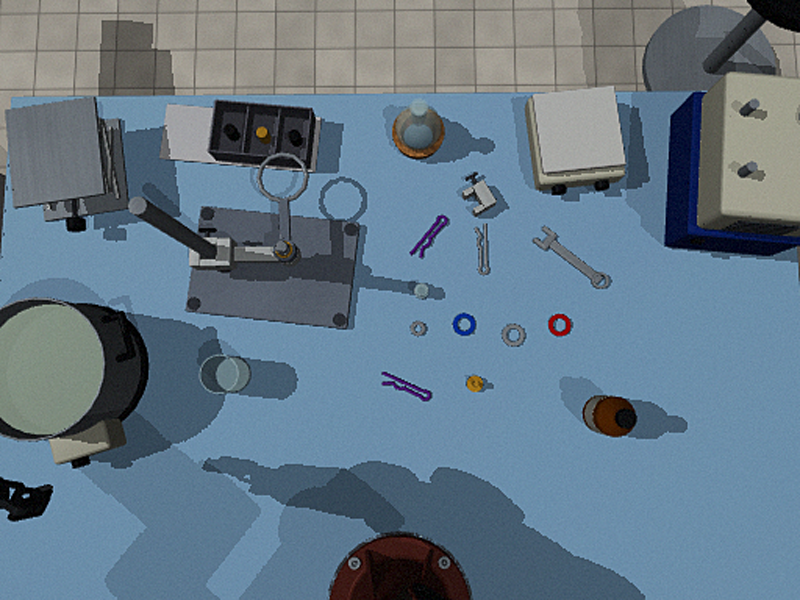

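The silver clip is at top ≈(483,250), its eye towards the bottom. The large washer is at (513,335), the pin at (285,250) with the ring arm pointing up the image, and the column to the left of the pin. I'll enlarge these in a montage.

```bash
python3 - <<'E'
import cv2,numpy as np
t=np.load("pics/top0.npy");s=np.load("pics/scene0.npy")
def crop(im,u,v,w,h,k):
    c=im[v:v+h,u:u+w,::-1]
    c=cv2.resize(c,None,fx=k,fy=k,interpolation=cv2.INTER_CUBIC)
    for i in range(0,w,10): cv2.putText(c,str(u+i),(i*k,8),0,.3,(0,255,255),1);cv2.line(c,(i*k+k//2,8),(i*k+k//2,14),(0,255,255),1)
    for i in range(0,h,10): cv2.putText(c,str(v+i),(0,i*k+k//2),0,.3,(0,255,255),1);cv2.line(c,(16,i*k+k//2),(22,i*k+k//2),(0,255,255),1)
    return c
a=crop(t,115,130,80,60,5)
b=crop(t,295,138,50,37,8); d=crop(s,305,115,80,60,5); e=crop(s,245,250,50,37,8)
o=np.zeros((600,800,3),np.uint8)
for im,x,y in((a,0,0),(b,400,0),(d,0,300),(e,400,300)):
    o[y:y+min(300,im.shape[0]),x:x+400]=im[:300,:400]
cv2.imwrite("pics/m1.png",o)
E
```

```text
(no output)
```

View pics/m1.png

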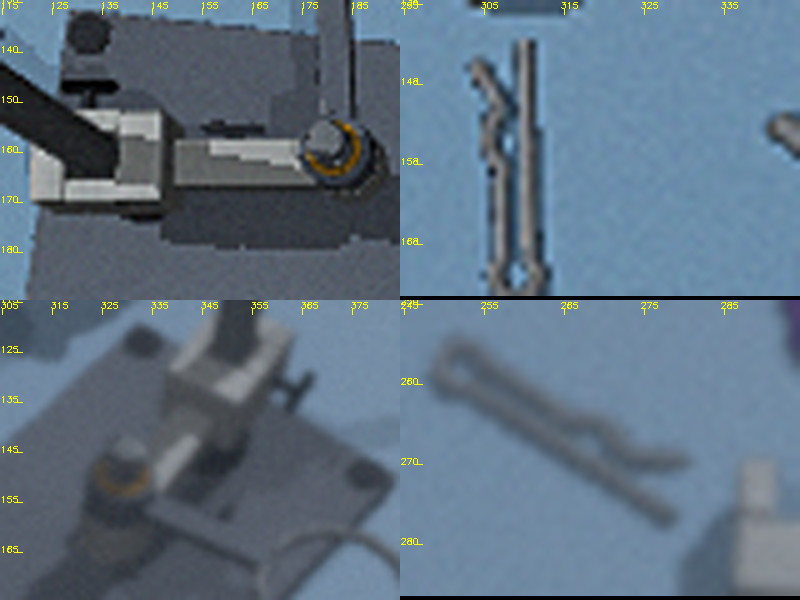

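```bash
cat > h.py <<'E'
import numpy as np
from scipy.spatial.transform import Rotation as R
C={"scene":(np.array([[458.49,0,263.28],[0,458.49,190.56],[0,0,1]]),),"top":(np.array([[415.24,0,261.49],[0,415.24,193.41],[0,0,1]]),)}
from bench import imaging, telemetry
C={n:imaging.camera_info(n) for n in C}
def ray(n,u,v):
    c=C[n];W=np.array(c["world_to_cam"]);d=W[:3,:3].T@np.linalg.solve(np.array(c["K"]),[u,v,1]);return -W[:3,:3].T@W[:3,3],d/np.linalg.norm(d)
def plane(n,u,v,z):
    o,d=ray(n,u,v);return o+d*(z-o[2])/d[2]
def tri(a,b):
    (o1,d1),(o2,d2)=ray("top",*a),ray("scene",*b)
    s=np.linalg.lstsq(np.c_[d1,-d2],o2-o1,rcond=None)[0];p,q=o1+s[0]*d1,o2+s[1]*d2
    return (p+q)/2,np.linalg.norm(p-q)
def proj(n,p):
    c=C[n];q=np.array(c["K"])@(np.array(c["world_to_cam"])[:3]@np.append(p,1));return q[:2]/q[2]
E
python3 - <<'E'
from h import *
np.set_printoptions(precision=1,suppress=True)
pt=tri((179.3,157.1),(330.5,143.9));print("pin top",pt)
ct=tri((88.3,131),(367.7,40));print("col top",ct)
k=lambda x,y:(295+x/8-.5,138+y/8-.5)
for nm,p in dict(tip=k(525,42),eyeleft=k(498,290),neckR=k(530,250),neckL=k(501,250),humpstart=k(500,170),legmid=k(528,170),flare=k(476,64)).items(): print(nm,p,plane("top",*p,3))
k2=lambda x,y:(245+x/8-.5,250+(y-300)/8-.5)
for nm,p in dict(tip=k2(672,520) ,eye=k2(448,365)).items():
    p=(p[0]-50,p[1]); print("scene",nm,p,plane("scene",*p,3))
# washer by threshold: dark-grey vs blue around (328,214)
import cv2
for n,(u,v) in dict(top=(328,214),scene=(204,249)).items():
    im=np.load(f"pics/{n}0.npy").astype(int);c=im[v-14:v+15,u-14:u+15]
    m=(c[...,2]-c[...,0]<25); ys,xs=np.nonzero(m);print(n,m.sum(),xs.min(),xs.max(),ys.min(),ys.max())
    cc=((xs.min()+xs.max())/2+u-14,(ys.min()+ys.max())/2+v-14);print(cc,plane(n,*cc,5 if n=="top" else 4))
for nm,p in dict(beaker=(225,374),bottle=(610,415),stop=(422,290),screw=(475,383)).items(): print(nm,plane("top",p[0]*.64,p[1]*.64,30))
s=telemetry.observe();print(R.from_rotvec(s["tcp_rot"]).as_matrix())
E
```

```text
pin top (array([618.7, 193.4, 139.9]), np.float64(1.5716536784919761))
col top (array([617.2, 320.3, 400.8]), np.float64(0.7336009661534602))
tip (360.125, 142.75) [ 686.  -310.3    3. ]
eyeleft (356.75, 173.75) [ 593.8 -297.3    3. ]
neckR (360.75, 168.75) [ 608.5 -309.4    3. ]
neckL (357.125, 168.75) [ 608.6 -298.9    3. ]
humpstart (357.0, 158.75) [ 638.3 -299.5    3. ]
legmid (360.5, 158.75) [ 638.2 -309.7    3. ]
flare (354.0, 145.5) [ 677.9 -292.     3. ]
scene tip (278.5, 277.0) [ 688.  -164.2    3. ]
scene eye (250.5, 257.625) [ 595.7 -160.1    3. ]
top 103 7 21 7 21
(np.float64(328.0), np.float64(214.0)) [ 476.9 -210.3    5. ]
scene 81 7 21 8 21
(np.float64(204.0), np.float64(249.5)) [ 478.5 -211.6    4. ]
beaker [407.6 310.2  30. ]
bottle [ 330.9 -375.6   30. ]
stop [557.  -44.1  30. ]
screw [ 388.7 -137.3   30. ]
[[-0.9  0.4 -0. ]
 [ 0.4  0.9 -0. ]
 [ 0.  -0.  -1. ]]
```

```bash
cat >> h.py <<'E'
def go(x,y,z,yaw):
    "rows shift from the present (measured) pose to a world TCP with tool x at angle yaw"
    s=telemetry.observe();M=R.from_rotvec(s["tcp_rot"]).as_matrix()
    sh=M.T@(np.array([x,y,z])-s["tcp_pos"]);cur=np.arctan2(M[1,0],M[0,0])
    print("t",s["t"],"tcp",s["tcp_pos"].round(1),"yaw",round(cur,3),"tilt",M[:2,2].round(4),"shift",sh.round(1),"turn",round(-((yaw-cur+np.pi)%(2*np.pi)-np.pi),3))
E
python3 - <<'E'
from h import *
np.set_printoptions(precision=1,suppress=True)
k=lambda x,y:(295+(x-400)/8-.5,138+y/8-.5)
for nm,p in dict(tip=k(525,42),eye=k(516,292),neckR=k(530,250),neckL=k(501,250),humpstart=k(500,170),legmid=k(528,170),flare=k(476,64)).items(): print(nm,plane("top",*p,3))
k2=lambda x,y:(245+(x-400)/8-.5,250+(y-300)/8-.5)
for nm,p in dict(tip=k2(672,520) ,eye=k2(438,374),legneck=k2(500,414)).items(): print("scene",nm,plane("scene",*p,3))
go(477.5,-211,150,0)
E
```

```text
tip [ 687.1 -163.4    3. ]
eye [ 594.1 -158.3    3. ]
neckR [ 609.6 -163.7    3. ]
neckL [ 609.6 -153.1    3. ]
humpstart [ 639.3 -153.3    3. ]
legmid [ 639.2 -163.5    3. ]
flare [ 679.  -145.3    3. ]
scene tip [ 688.  -164.2    3. ]
scene eye [ 594.9 -164.7    3. ]
scene legneck [ 620.3 -164.9    3. ]
t 0.1 tcp [261.7 539.5 230.6] yaw 2.69 tilt [-0. -0.] shift [-521.8 -581.    81.2] turn 2.69
```

Emit:
play_rows(
  targets=[
    [[-522,-581,0,2.69,60],[-522,-581,0,2.69,60],[-522,-581,0,2.69,60],[-522,-581,0,2.69,60],[-522,-581,0,2.69,60],[-522,-581,0,2.69,60],[-522,-581,0,2.69,60],[-522,-581,0,2.69,60],[-522,-581,0,2.69,60],[-522,-581,0,2.69,60]],
  ],
  newtons=20,
)

```text
t: 1.35
tcp_pos: [434.9, -63.0, 231.2]
tcp_rot: [2.889, 1.235, 0.001]
force: [0.7, 0.8, 0.5]
finger_gap: 60.1
finger_force: 0.0
```

```bash
python3 -c "
from h import *
go(477.5,-211,60,0);print(telemetry.observe()['qpos'])"
```

```text
t 1.35 tcp [434.9 -63.  231.2] yaw 0.808 tilt [0.0004 0.0001] shift [-77.6 133.1 171.2] turn 0.808
[-4.43389741e-01 -3.92125653e-01 -3.55968809e-01  1.60664926e+00
  2.81579151e-04  1.89000244e+00]
```

Emit:
play_rows(
  targets=[
    [[-77.6,133.1,80,0.808,60],[-77.6,133.1,120,0.808,60],[-77.6,133.1,171,0.808,60],[-77.6,133.1,171,0.808,60],[-77.6,133.1,171,0.808,60],[-77.6,133.1,171,0.808,60]],
  ],
)

```text
t: 2.1
tcp_pos: [477.9, -208.4, 59.5]
tcp_rot: [-3.141, -0.011, 0.002]
force: [-0.1, -0.4, 0.9]
finger_gap: 59.9
finger_force: 0.0
```

```bash
python3 - <<'E'
from h import *
import cv2
go(477.5,-211,60,0);print(telemetry.observe()['qpos'])
t=imaging.grab_frame("top");s=imaging.grab_frame("scene")
f=lambda im,u,v:cv2.resize(im[v:v+50,u:u+66,::-1],(400,300),interpolation=cv2.INTER_CUBIC)
cv2.imwrite("pics/w1.png",np.hstack([f(t,295,190),f(s,170,215)]))
E
```

```text
t 2.1 tcp [ 477.9 -208.4   59.5] yaw 0.007 tilt [-0.0012  0.0011] shift [-0.4  2.6 -0.5] turn 0.007
[-6.62538127e-01 -9.22616057e-02 -4.13158940e-01  1.25148544e+00
  1.18076352e-04  2.47215167e+00]
```

View pics/w1.png

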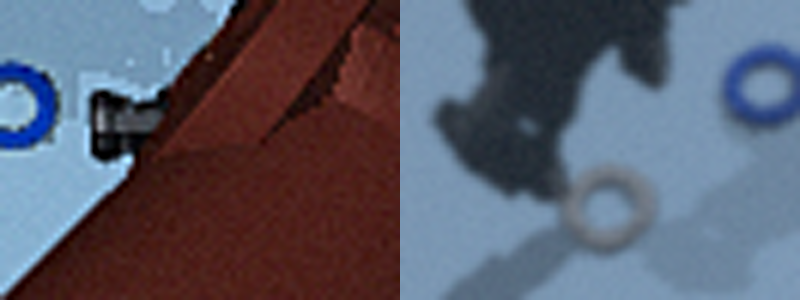

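Emit:
play_rows(
  targets=[
    [[-0.4,2.6,40,0.007,50],[-0.4,2.6,52,0.007,50],[-0.4,2.6,55,0.007,50],[-0.4,2.6,57,0.007,50],[-0.4,2.6,57,0.007,50]],
  ],
)

```text
t: 2.82
tcp_pos: [478.6, -211.5, 4.2]
tcp_rot: [3.141, 0.0, 0.002]
force: [-0.0, 0.5, 0.6]
finger_gap: 50.1
finger_force: 0.0
```

```bash
python3 -c "
from h import *
go(477.5,-211,0,0)"
```

```text
t 2.825 tcp [ 478.6 -211.5    4.2] yaw 0.0 tilt [ 0.0011 -0.0007] shift [-1.1 -0.5  4.2] turn 0.0
```

Emit:
play_rows(
  targets=[
    [[0,0,1,0,50],[0,0,2,0,50],[0,0,2,0,50]],
  ],
)

```text
t: 3.2
tcp_pos: [478.0, -211.1, 1.3]
tcp_rot: [-3.141, 0.0, 0.0]
force: [0.4, 0.1, 0.4]
finger_gap: 50.1
finger_force: 0.0
```

Emit:
play_rows(
  targets=[
    [[0,0,1,0,50],[0,0,2,0,50],[0,0,2,0,50]],
  ],
)

```text
t: 3.58
tcp_pos: [477.9, -211.1, -0.9]
tcp_rot: [-3.141, 0.0, 0.0]
force: [-0.1, -0.0, 0.5]
finger_gap: 50.1
finger_force: 0.0
```

Emit:
play_rows(
  targets=[
    [[0,0,0,0,40],[0,0,0,0,36],[0,0,0,0,36],[0,0,0,0,36],[0,0,0,0,36]],
  ],
  newtons=40,
)

```text
t: 4.2
tcp_pos: [478.1, -211.2, -0.3]
tcp_rot: [3.142, -0.0, 0.0]
force: [-1.4, 1.8, 4.7]
finger_gap: 39.0
finger_force: 39.6
```

Emit:
play_rows(
  targets=[
    [[0,0,-5,0,36],[0,0,-20,0,36],[0,0,-60,0,36],[0,0,-100,0,36],[0,0,-100,0,36]],
  ],
)

```text
t: 4.82
tcp_pos: [480.1, -212.8, 103.9]
tcp_rot: [3.137, -0.0, 0.009]
force: [0.2, -0.6, -0.8]
finger_gap: 38.9
finger_force: 40.4
```

```bash
python3 - <<'E'
from h import *
import cv2
s=imaging.grab_frame("scene");u,v=proj("scene",telemetry.observe()["tcp_pos"]);print(u,v)
u0,v0=int(u)-33,int(v)-30
cv2.imwrite("pics/w2.png",cv2.resize(s[v0:v0+50,u0:u0+66,::-1],(792,600),interpolation=cv2.INTER_CUBIC))
go(618.7,193.4,200,0)
E
```

```text
199.5111716094396 231.585459351437
t 4.875 tcp [ 479.1 -212.   101.6] yaw -0.0 tilt [ 0.0031 -0.0023] shift [ 139.8 -405.2  -98.9] turn -0.0
```

View pics/w2.png

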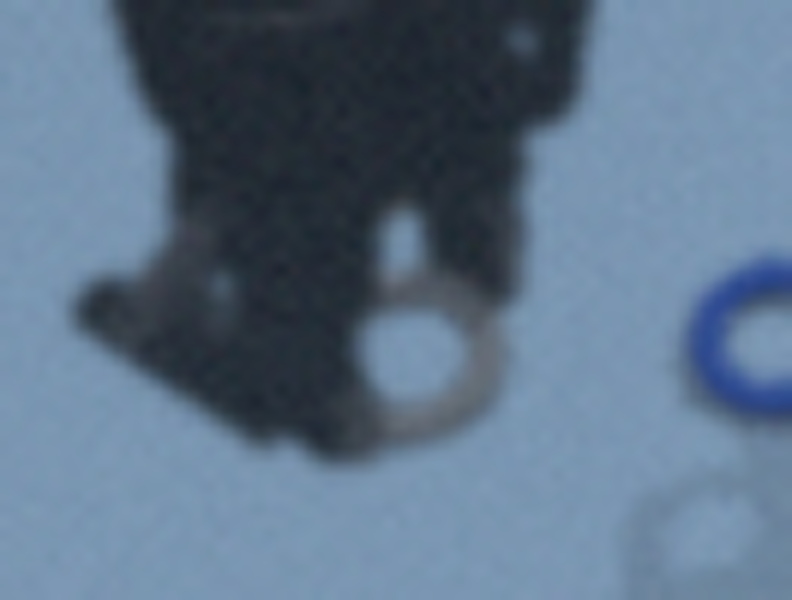

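```bash
python3 - <<'E'
from h import *
import cv2
s=imaging.grab_frame("scene")
c=s[222:242,190:214].astype(int)
m=(c.sum(2)>0)&(abs(c[...,2]-c[...,0])<22)&(c.sum(2)>240)
print("\n".join("".join(".#"[int(x)] for x in r) for r in m))
print(telemetry.observe()["tcp_pos"])
for z in(103,106): print(plane("scene",200.9,230.3,z), plane("scene",200.2,230.3,z))
print(plane("scene",204,249.5,6), plane("top",328,214,6))
E
```

```text
........................
........................
........##.###..........
........#######.........
.............####.......
...............##.......
...............##.......
................#.......
................#.......
........................
................#.......
...............#........
..............##........
............###.........
........#####...........
........................
......#.................
........................
........................
........................
[ 478.31284761 -211.41950122   99.98444701]
[ 480.29287567 -207.69273735  103.        ] [ 478.83398518 -208.69082455  103.        ]
[ 481.7011195  -208.83215628  106.        ] [ 480.24659733 -209.82725493  106.        ]
[ 479.38917743 -212.32779106    6.        ] [ 476.83804662 -210.14331835    6.        ]
```

Emit:
play_rows(
  targets=[
    [[30,-60,-50,0,36],[50,-120,-80,0,36],[70,-180,-98,0,36],[90,-240,-98,0,36],[110,-300,-98,0,36],[125,-360,-98,0,36],[139.8,-405,-98,0,36],[139.8,-405,-98,0,36],[139.8,-405,-98,0,36]],
  ],
)

```text
t: 6.05
tcp_pos: [618.7, 166.0, 196.1]
tcp_rot: [-3.119, -0.076, 0.005]
force: [0.5, -0.9, -1.2]
finger_gap: 38.9
finger_force: 40.5
```

```bash
python3 - <<'E'
from h import *
import cv2
s=imaging.grab_frame("scene");t=imaging.grab_frame("top")
go(618.7,193.4,200,0)
f=lambda im,u,v:cv2.resize(im[v:v+75,u:u+50,::-1],(400,600),interpolation=cv2.INTER_CUBIC)
cv2.imwrite("pics/p1.png",np.hstack([f(s,305,95),f(t,155,120)]))
E
```

```text
t 6.15 tcp [618.8 164.9 196.8] yaw 0.047 tilt [-0.0026  0.0217] shift [  1.3 -28.5  -2.6] turn 0.047
```

View pics/p1.png

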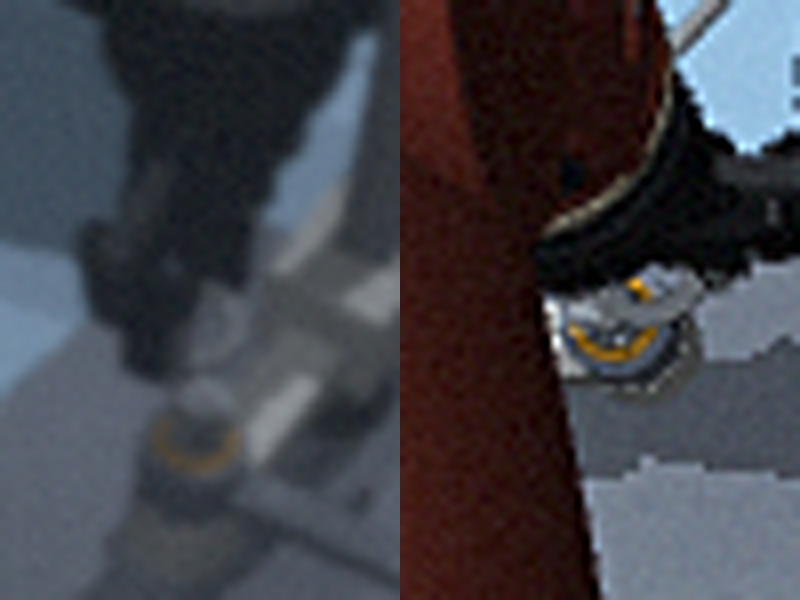

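```bash
python3 - <<'E'
from h import *
import cv2
s=imaging.grab_frame("scene");t=imaging.grab_frame("top")
o=telemetry.observe();print({k:np.round(o[k],3) for k in("t","qpos","tau","tcp_pos","force","moment")})
g=lambda im:cv2.resize(im[60:320,60:400,::-1],(400,306))
cv2.imwrite("pics/p2.png",np.hstack([g(s),g(t)]))
E
```

```text
{'t': np.float64(6.25), 'qpos': array([0.046, 0.221, 0.164, 1.515, 0.022, 3.141]), 'tau': array([ 3.5700e-01, -6.1467e+01,  5.0592e+01,  7.0000e-03,  9.2000e-02,
       -0.0000e+00]), 'tcp_pos': array([618.969, 164.868, 197.335]), 'force': array([-0.495, -0.92 ,  0.071]), 'moment': array([-0.016,  0.024,  0.025])}
```

View pics/p2.png

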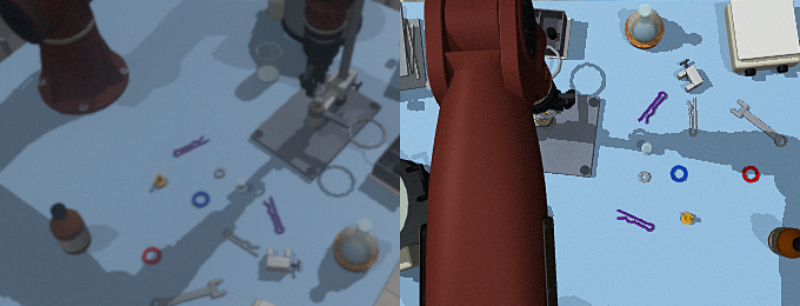

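Emit:
play_rows(
  targets=[
    [[0,0,0,-0.18,36],[0,-5,0,-0.36,36],[1.3,-15,0,-0.553,36],[1.3,-28.5,0,-0.553,36],[1.3,-28.5,0,-0.553,36],[1.3,-28.5,0,-0.553,36]],
  ],
)

```text
t: 7.0
tcp_pos: [619.1, 194.4, 198.0]
tcp_rot: [-2.981, -0.921, -0.008]
force: [-0.2, -0.1, -0.5]
finger_gap: 39.1
finger_force: 40.5
```

```bash
python3 - <<'E'
from h import *
import cv2
s=imaging.grab_frame("scene");t=imaging.grab_frame("top")
go(618.7,193.4,165,0.6)
o=telemetry.observe();print(o["qpos"],o["force"])
f=lambda im,u,v:cv2.resize(im[v:v+75,u:u+50,::-1],(400,600),interpolation=cv2.INTER_CUBIC)
cv2.imwrite("pics/p3.png",np.hstack([f(s,305,95),f(t,155,120)]))
E
```

```text
t 7.1 tcp [619.1 194.3 198. ] yaw 0.6 tilt [-0.0015  0.0222] shift [-1.2  1.1 33. ] turn -0.0
[0.09239711 0.24592665 0.19360729 1.51795987 0.02221035 2.63398516] [ 0.18637977 -0.10638281 -0.45022039]
```

View pics/p3.png

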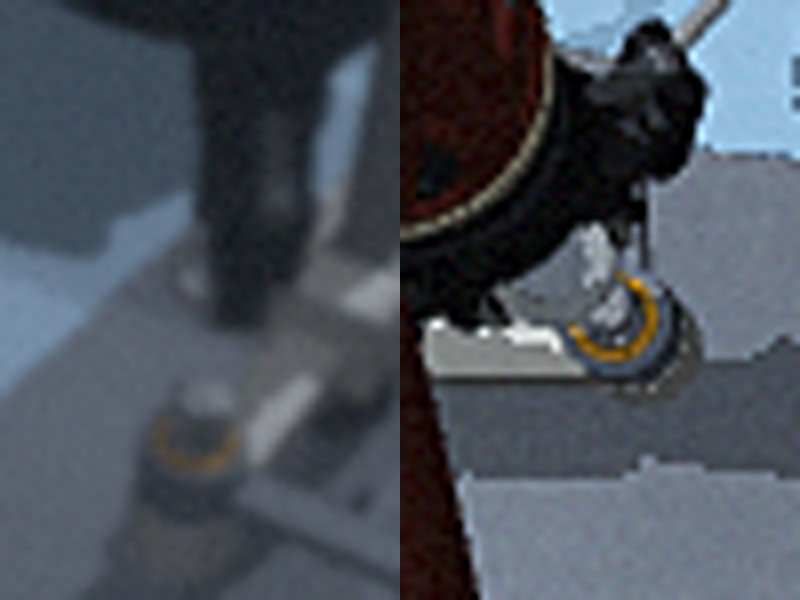

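Emit:
play_rows(
  targets=[
    [[-1.1,1.2,33,0,36],[-1.0,1.4,45,0,36],[-1.0,1.4,53,0,36],[-1.0,1.4,53,0,36]],
  ],
)

```text
t: 7.6
tcp_pos: [618.9, 194.1, 145.0]
tcp_rot: [-2.98, -0.924, -0.008]
force: [-0.2, -0.4, -0.6]
finger_gap: 39.0
finger_force: 40.5
```

Emit:
play_rows(
  targets=[
    [[0,0,2,0,36],[0,0,4,0,36],[0,0,5,0,36],[0,0,5,0,36]],
  ],
)

```text
t: 8.1
tcp_pos: [619.0, 194.2, 140.0]
tcp_rot: [-2.98, -0.925, -0.008]
force: [-0.3, 0.3, -0.2]
finger_gap: 39.6
finger_force: 40.5
```

Emit:
play_rows(
  targets=[
    [[0,0,1,0,36],[0,0,2,0,36],[0,0,2,0,36]],
  ],
)

```text
t: 8.48
tcp_pos: [619.1, 194.1, 138.1]
tcp_rot: [-2.98, -0.925, -0.008]
force: [-0.1, -1.4, 0.9]
finger_gap: 38.8
finger_force: 40.7
```

Emit:
play_rows(
  targets=[
    [[0,0,1,0,36],[0,0,2,0,36],[0,0,2,0,36]],
  ],
)

```text
t: 8.85
tcp_pos: [619.5, 193.9, 137.0]
tcp_rot: [-2.981, -0.924, -0.01]
force: [-1.9, -2.6, 7.2]
finger_gap: 38.9
finger_force: 41.3
```

Emit:
play_rows(
  targets=[
    [[0,0,-1.5,0,36],[-1.4,0.5,-1.5,0,36],[-1.4,0.5,0,0,36],[-1.4,0.5,1,0,36],[-1.4,0.5,1,0,36]],
  ],
)

```text
t: 9.48
tcp_pos: [618.0, 192.8, 134.4]
tcp_rot: [-2.98, -0.924, -0.007]
force: [0.8, -3.6, -1.1]
finger_gap: 39.0
finger_force: 40.5
```

Emit:
play_rows(
  targets=[
    [[-0.4,0.6,0,0,36],[-0.4,0.6,1,0,36],[-0.4,0.6,2,0,36],[-0.4,0.6,3,0,36],[-0.4,0.6,3,0,36]],
  ],
)

```text
t: 10.1
tcp_pos: [618.0, 192.6, 131.7]
tcp_rot: [-2.979, -0.925, -0.008]
force: [-0.4, -0.6, -0.2]
finger_gap: 39.1
finger_force: 40.5
```

Emit:
play_rows(
  targets=[
    [[0,0,3,0,36],[0,0.1,6,0,36],[-0.1,0.2,9,0,36],[-0.1,0.2,11,0,36],[-0.1,0.2,11,0,36]],
  ],
)

```text
t: 10.72
tcp_pos: [618.0, 192.5, 120.6]
tcp_rot: [-2.98, -0.925, -0.007]
force: [-1.2, -1.0, 0.0]
finger_gap: 39.3
finger_force: 40.5
```

Emit:
play_rows(
  targets=[
    [[0,0,1,0,36],[0,0,1.5,0,36],[0,0,1.5,0,36]],
  ],
)

```text
t: 11.1
tcp_pos: [618.1, 192.5, 119.4]
tcp_rot: [-2.98, -0.925, -0.008]
force: [-0.2, -0.2, -0.7]
finger_gap: 39.5
finger_force: 40.5
```

Emit:
play_rows(
  targets=[
    [[0,0,1,0,36],[0,0,1.5,0,36],[0,0,1.5,0,36]],
  ],
)

```text
t: 11.48
tcp_pos: [618.1, 192.5, 117.8]
tcp_rot: [-2.98, -0.925, -0.008]
force: [-0.1, 0.1, -0.5]
finger_gap: 39.2
finger_force: 40.5
```

Emit:
play_rows(
  targets=[
    [[0,0,1,0,36],[0,0,1.5,0,36],[0,0,1.5,0,36]],
  ],
)

```text
t: 11.85
tcp_pos: [618.3, 192.6, 117.4]
tcp_rot: [-2.98, -0.925, -0.009]
force: [-2.2, -0.3, 6.4]
finger_gap: 39.0
finger_force: 41.2
```

Emit:
play_rows(
  targets=[
    [[0,0,-0.5,0,44],[0,0,-0.5,0,50],[0,0,-0.5,0,55],[0,0,-0.5,0,55]],
  ],
  newtons=20,
)

```text
t: 12.35
tcp_pos: [618.1, 192.6, 116.8]
tcp_rot: [-2.98, -0.925, -0.008]
force: [-0.2, -1.1, 0.3]
finger_gap: 54.7
finger_force: 0.0
```

Emit:
play_rows(
  targets=[
    [[0,0,-6,0,55],[0,0,-14,0,40],[0,0,-14,-0.187,30],[0,0,-14,-0.25,26],[0,0,-14,-0.25,20],[0,0,-14,-0.25,20],[0,0,-14,-0.25,20],[0,0,-14,-0.25,20]],
  ],
)

```text
t: 13.35
tcp_pos: [619.0, 191.9, 131.9]
tcp_rot: [-2.844, -1.288, -0.015]
force: [3.5, -3.5, 4.7]
finger_gap: 20.3
finger_force: 19.2
```

```bash
python3 - <<'E'
from h import *
go(618,192.5,131,.85)
s=telemetry.observe();M=R.from_rotvec(s["tcp_rot"]).as_matrix();print(M.T@s["force"],s["finger_gap"],s["finger_force"],s["tcp_pos"])
E
```

```text
t 13.35 tcp [619.  191.9 131.9] yaw 0.851 tilt [0.0006 0.0217] shift [-0.2 -1.2  0.9] turn 0.001
[-0.22491735  4.8445734  -4.72737968] 20.331655451900073 19.247095318569336 [619.03455592 191.87756046 131.93440804]
```

Emit:
play_rows(
  targets=[
    [[0,0.5,0,0,30],[0,0.5,0,0.187,34],[0,0.5,0,0.374,34],[0,0.5,0,0.5,34],[0,0.5,0,0.5,26],[0,0.5,0,0.5,20],[0,0.5,0,0.5,20],[0,0.5,0,0.5,20],[0,0.5,0,0.5,20]],
  ],
)

```text
t: 14.48
tcp_pos: [618.3, 191.2, 130.5]
tcp_rot: [-3.072, -0.549, -0.002]
force: [0.4, -6.0, -0.9]
finger_gap: 20.2
finger_force: 19.6
```

```bash
python3 - <<'E'
from h import *
go(618,192.5,131,.35)
s=telemetry.observe();M=R.from_rotvec(s["tcp_rot"]).as_matrix();print(M.T@s["force"],s["finger_gap"],s["finger_force"],s["tcp_pos"])
y=lambda a:np.array([np.sin(a),-np.cos(a)])
print(np.linalg.solve([y(.851),y(.351)],[y(.851)@[619.03,191.88],y(.351)@s["tcp_pos"][:2]]))
E
```

```text
t 14.475 tcp [618.3 191.2 130.5] yaw 0.353 tilt [-0.0023  0.0209] shift [ 0.2 -1.3 -0.4] turn 0.003
[-1.69263149  5.74324534  0.72843326] 20.16569740539127 19.61112925731868 [618.30379924 191.18374944 130.54516452]
[618.47433755 191.24619411]
```

Emit:
play_rows(
  targets=[
    [[0,0,0,0,30],[0,0,0,0,42],[0,0,-25,0,42],[0,0,-70,0,42],[0,0,-70,0,42]],
  ],
)

```text
t: 15.1
tcp_pos: [620.5, 190.8, 205.3]
tcp_rot: [-3.071, -0.547, -0.014]
force: [0.3, -0.6, 0.5]
finger_gap: 42.2
finger_force: 0.0
```

```bash
python3 - <<'E'
from h import *
import cv2
go(619,-159,60,0)
t=imaging.grab_frame("top");s=imaging.grab_frame("scene")
f=lambda im,u,v:cv2.resize(im[v:v+75,u:u+50,::-1],(400,600),interpolation=cv2.INTER_CUBIC)
cv2.imwrite("pics/p4.png",np.hstack([f(s,305,100),f(t,155,120)]))
E
```

```text
t 15.1 tcp [620.5 190.8 205.3] yaw 0.353 tilt [0.0048 0.0233] shift [-124.   330.6  137.1] turn 0.353
```

View pics/p4.png

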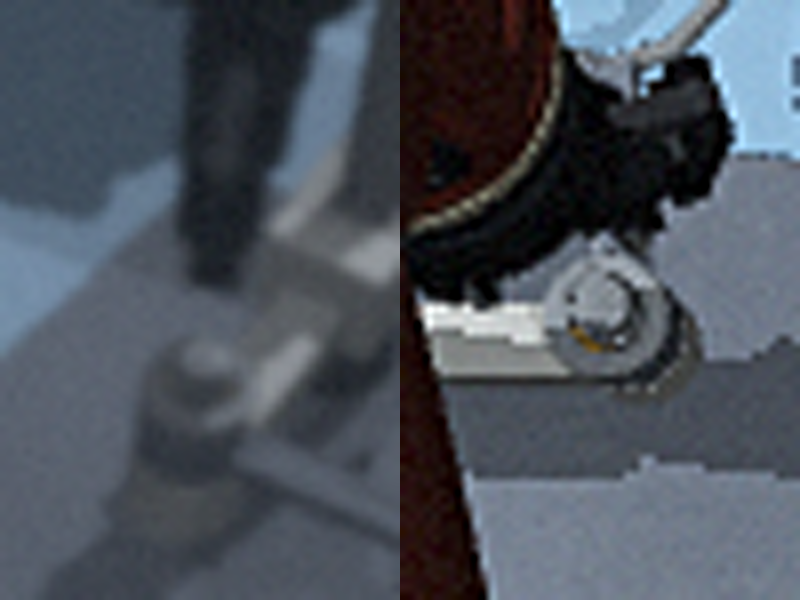

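Emit:
play_rows(
  targets=[
    [[-20,55,0,0.1,42],[-42,112,0,0.2,42],[-62,168,10,0.3,42],[-85,225,40,0.353,42],[-105,280,80,0.353,36],[-124,330.6,120,0.353,32],[-124,330.6,137,0.353,32],[-124,330.6,137,0.353,32]],
  ],
)

```text
t: 16.2
tcp_pos: [613.1, -159.2, 52.0]
tcp_rot: [-3.116, 0.005, 0.012]
force: [0.2, -0.6, 0.5]
finger_gap: 32.0
finger_force: 0.0
```

```bash
python3 - <<'E'
from h import *
go(619,-159,60,0);go(619,-159,0,0)
E
```

```text
t 16.2 tcp [ 613.1 -159.2   52. ] yaw -0.003 tilt [-0.0075  0.0255] shift [ 5.9 -0.4 -8. ] turn -0.003
t 16.2 tcp [ 613.1 -159.2   52. ] yaw -0.003 tilt [-0.0075  0.0255] shift [ 6.3  1.1 51.9] turn -0.003
```

```bash
python3 - <<'E'
from h import *
t=np.load("pics/top0.npy").astype(int)
c=t[138:182,300:318];b=np.median(c.reshape(-1,3),axis=0)
d=np.abs(c-b).sum(2)
for i,r in enumerate(d): print(138+i,"".join("%4d"%x for x in r)) if i<9 or i>28 else 0
for x in(589,594,619,685,688): print(x,proj("top",[x,-164,3]),proj("top",[x,-159,3]),proj("scene",[x,-164,3]))
go(619,-159,3,0)
E
```

```text
138    5  23  35 100 299 205 155 146 163 162 155 165 149 163 169 167 148 165
139    6   6   7  14  41  56 157 157 156 160 166 160 147 161 145 180  40  32
140    7   5  13  17   7  10  24  23  28  18  29  32  33  21  22  18   3   5
141   12  20   2   8  10   8   5  16  19   8  11   7  19   5   7  26  10   9
142    6   7   7  16  12  15   9  14   5  17  11  12   8   6   3   6   5  16
143    4  11   1   1   7   5   3   6  10 117  67 281  18  16   2   5   2   4
144    7   4   8  14  14   3  23  15  20 180  67 254  44  15   5  16  13   3
145    4   2   3   6  94 111  12  15  21 213  62 273  30  12  11  15   3   9
146    6  10   8 131  78 187 221  39  40 206  58 254  38  15   4   5   2   5
167    9   4   6  16   3  14 120  55 259 159  72 113 311  31  15   7   9  10
168    2  12   5  12   6  17 129  60 246 172  65 106 267  26  22  17   6   4
169    5   5   4   2  15  30 135  60 232 168  92 113 266  36   8   6   9   1
170    7  12   4   9   5  20 147  76 219 154  75  91 266  35  12   7   9   6
171   17   7   5   4  10  13  67 143 215  47 143  59 155 185  16   6   4   7
172    1   3  12   7  
[... 590 characters left out ...]
  8
180    6   3  15  12   1   7   7   3   8   9  12   7  14  10   2   4   9   7
181    6   3   7  15   6   9  10   3   3   5   3   4   6   8   4   6   2   4
589 [311.00896424 175.70877028] [309.29139509 175.72078156] [247.58688466 257.42899634]
594 [310.97371178 174.01352831] [309.25698563 174.025558  ] [249.1091626  258.38843399]
619 [310.79796694 165.56220417] [309.08544342 165.57432527] [256.7837627  263.22546152]
685 [310.338106   143.44813267] [308.63657919 143.46049014] [277.56459795 276.32288301]
688 [310.31734343 142.44968976] [308.61631312 142.46205781] [278.52757503 276.92981322]
t 16.2 tcp [ 613.1 -159.2   52. ] yaw -0.003 tilt [-0.0075  0.0255] shift [ 6.3  1.  48.9] turn -0.003
```

Emit:
play_rows(
  targets=[
    [[6,0.5,10,0,32],[6,0.7,30,0,30],[6,0.7,32,0,30],[6,0.7,32,0,30]],
  ],
)

```text
t: 16.7
tcp_pos: [621.8, -159.0, 23.9]
tcp_rot: [-3.119, 0.001, 0.003]
force: [0.4, -0.2, -0.7]
finger_gap: 30.0
finger_force: 0.0
```

```bash
python3 - <<'E'
from h import *
go(619,-159,0,0)
E
```

```text
t 16.7 tcp [ 621.8 -159.    23.9] yaw -0.001 tilt [-0.002   0.0224] shift [-2.7  0.5 23.9] turn -0.001
```

Emit:
play_rows(
  targets=[
    [[-2.7,0.3,14,0,28],[-2.7,0.5,20,0,26],[-2.7,0.5,23.5,0,26],[-2.7,0.5,23.5,0,26]],
  ],
)

```text
t: 17.2
tcp_pos: [619.2, -159.6, 0.6]
tcp_rot: [-3.119, 0.002, 0.002]
force: [0.0, 0.5, -0.2]
finger_gap: 26.3
finger_force: 0.0
```

Emit:
play_rows(
  targets=[
    [[0,0,0,0,20],[0,0,0,0,14],[0,0,0,0,10],[0,0,0,0,10],[0,0,0,0,10]],
  ],
  newtons=60,
)

```text
t: 17.82
tcp_pos: [619.4, -159.8, 0.9]
tcp_rot: [-3.12, 0.002, 0.002]
force: [0.1, -0.4, 3.6]
finger_gap: 12.8
finger_force: 58.6
```

```bash
python3 - <<'E'
from h import *
go(619,-159,0,0)
s=telemetry.observe();print(s["force"],s["finger_gap"],s["tcp_rot"].tolist())
E
```

```text
t 17.825 tcp [ 619.4 -159.8    0.9] yaw -0.001 tilt [-0.001   0.0218] shift [-0.4 -0.7  0.9] turn -0.001
[ 0.13304951 -0.4384435   3.59999445] 12.804806225320652 [-3.1197414670553076, 0.002029330211092112, 0.0015380791662160925]
```

```bash
cat >> h.py <<'E'
def clip(psi,d,up=0,hole=(618.5,191.2,129.5)):
    s=telemetry.observe();z=np.array([-.0005,.0218,-1]);z/=np.linalg.norm(z)
    x=np.array([np.cos(psi),np.sin(psi),0]);x-=z*(x@z);x/=np.linalg.norm(x);y=np.cross(z,x)
    lead=max(0,min(37,d-11))  # aim the part of the leg that is in the hole's mouth
    p=np.array(hole)-d*np.r_[x[:2],0]-31.6*x-5*y+2.1*z
    p[2]-=x[2]*lead-up
    go(*p,psi)
    M=R.from_rotvec(s["tcp_rot"]).as_matrix();print("force in tool",(M.T@s["force"]).round(1),"gap",round(s["finger_gap"],1),"target",p.round(1))
E
python3 -c "
from h import *
clip(.85,60,40)"
```

```text
t 17.825 tcp [ 619.4 -159.8    0.9] yaw -0.001 tilt [-0.001   0.0218] shift [ -65.6 -289.  -159.2] turn -0.851
force in tool [ 0.1  0.4 -3.6] gap 12.8 target [554.3 125.8 166.4]
```

Emit:
play_rows(
  targets=[
    [[0,0,-30,0,10],[0,0,-80,0,10],[-20,-50,-115,-0.15,10],[-33,-105,-135,-0.33,10],[-45,-160,-150,-0.5,10],[-55,-215,-159,-0.68,10],[-65.6,-265,-159,-0.85,10],[-65.6,-289,-159,-0.851,10],[-65.6,-289,-159,-0.851,10]],
  ],
)

```text
t: 18.95
tcp_pos: [553.5, 127.6, 165.6]
tcp_rot: [-2.841, -1.29, -0.011]
force: [-0.2, -0.7, 0.4]
finger_gap: 13.1
finger_force: 58.8
```

```bash
python3 - <<'E'
from h import *
import cv2
clip(.85,60,0)
t=imaging.grab_frame("top");s=imaging.grab_frame("scene")
f=lambda im,u,v:cv2.resize(im[v:v+75,u:u+50,::-1],(400,600),interpolation=cv2.INTER_CUBIC)
cv2.imwrite("pics/p5.png",np.hstack([f(s,295,90),f(t,160,125)]))
E
```

```text
t 18.95 tcp [553.5 127.6 165.6] yaw 0.852 tilt [-0.0025  0.0225] shift [-1.5  2.5 39.1] turn 0.002
force in tool [-0.7  0.3 -0.4] gap 13.1 target [554.3 125.8 126.4]
```

View pics/p5.png

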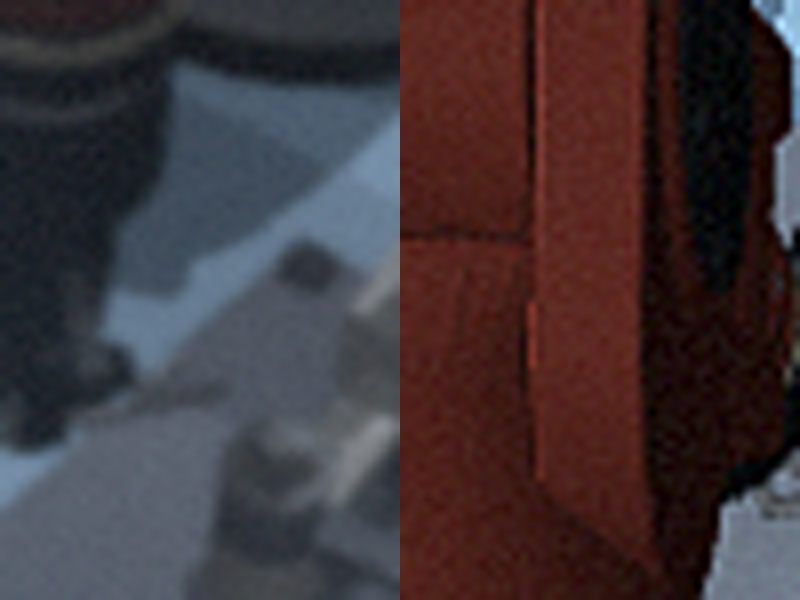

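Emit:
play_rows(
  targets=[
    [[-1.5,2.5,20,0,10],[-1.5,2.5,39.1,0,10],[-1.5,2.5,39.1,0,10],[-1.5,2.5,39.1,0,10]],
  ],
)

```text
t: 19.55
tcp_pos: [554.9, 123.8, 126.7]
tcp_rot: [-2.843, -1.286, -0.012]
force: [0.1, 0.4, -1.3]
finger_gap: 12.1
finger_force: 58.8
```

```bash
python3 -c "
from h import *
clip(.85,60);clip(.85,46)"
```

```text
t 19.55 tcp [554.9 123.8 126.7] yaw 0.849 tilt [-0.002   0.0223] shift [ 1.1 -1.7  0.4] turn -0.001
force in tool [ 0.4 -0.1  1.3] gap 12.1 target [554.3 125.8 126.4]
t 19.55 tcp [554.9 123.8 126.7] yaw 0.849 tilt [-0.002   0.0223] shift [15.1 -1.7  0.6] turn -0.001
force in tool [ 0.4 -0.1  1.3] gap 12.1 target [563.5 136.3 126.4]
```

Emit:
play_rows(
  targets=[
    [[0,0,0,0,10],[0,0,0,0,10],[0,0,0,0,10]],
  ],
)

```text
t: 19.92
tcp_pos: [555.2, 124.1, 127.2]
tcp_rot: [-2.843, -1.287, -0.013]
force: [0.2, -0.5, -1.3]
finger_gap: 12.9
finger_force: 58.8
```

```bash
python3 -c "
from h import *
clip(.85,60)"
```

```text
t 19.925 tcp [555.2 124.1 127.2] yaw 0.85 tilt [-0.001   0.0222] shift [ 0.7 -1.8  0.9] turn -0.0
force in tool [-0.3  0.5  1.2] gap 12.9 target [554.3 125.8 126.4]
```

Correct sideways, then advance slowly to the touch (d=48 at a shift of 12.7).

Emit:
play_rows(
  targets=[
    [[0.7,-1.8,0.9,0,10],[6,-1.8,0.9,0,10],[10,-1.8,0.9,0,10],[12,-1.8,0.9,0,10],[13,-1.8,0.9,0,10],[14,-1.8,0.9,0,10],[14,-1.8,0.9,0,10]],
  ],
)

```text
t: 20.8
tcp_pos: [562.8, 135.8, 126.2]
tcp_rot: [-2.843, -1.286, -0.012]
force: [0.2, -0.5, -0.8]
finger_gap: 13.0
finger_force: 58.8
```

```bash
python3 -c "
from h import *
clip(.85,47)"
```

```text
t 20.8 tcp [562.8 135.8 126.2] yaw 0.85 tilt [-0.0016  0.0223] shift [-0.2  0.2 -0.2] turn -0.0
force in tool [-0.3  0.5  0.8] gap 13.0 target [562.9 135.5 126.4]
```

No contact yet; advance further.

Emit:
play_rows(
  targets=[
    [[1,0,0,0,10],[2,0,0,0,10],[3,0,0,0,10],[3,0,0,0,10]],
  ],
)

```text
t: 21.3
tcp_pos: [564.8, 138.1, 126.3]
tcp_rot: [-2.843, -1.286, -0.012]
force: [0.2, 0.5, -1.1]
finger_gap: 12.7
finger_force: 58.8
```

```bash
python3 -c "
from h import *
clip(.85,44)"
```

```text
t 21.3 tcp [564.8 138.1 126.3] yaw 0.85 tilt [-0.0016  0.0223] shift [-0.2  0.2 -0.2] turn -0.0
force in tool [ 0.4 -0.2  1.1] gap 12.7 target [564.8 137.8 126.4]
```

Emit:
play_rows(
  targets=[
    [[1,0,0,0,10],[2,0,0,0,10],[3,0,0,0,10],[4,0,0,0,10],[4,0,0,0,10]],
  ],
)

```text
t: 21.92
tcp_pos: [567.5, 141.1, 126.3]
tcp_rot: [-2.843, -1.286, -0.012]
force: [-1.4, -0.4, -1.3]
finger_gap: 12.8
finger_force: 58.8
```

```bash
python3 -c "
from h import *
clip(.85,40)"
```

```text
t 21.925 tcp [567.5 141.1 126.3] yaw 0.85 tilt [-0.0016  0.0223] shift [-0.2  0.2 -0.2] turn -0.0
force in tool [-1.3 -0.8  1.3] gap 12.8 target [567.5 140.8 126.5]
```

Emit:
play_rows(
  targets=[
    [[1,0,0,0,10],[2,0,0,0,10],[3,0,0,0,10],[4,0,0,0,10],[5,0,0,0,10],[6,0,0,0,10],[6,0,0,0,10]],
  ],
)

```text
t: 22.8
tcp_pos: [571.5, 145.6, 126.4]
tcp_rot: [-2.843, -1.286, -0.012]
force: [-0.2, 0.5, -0.7]
finger_gap: 12.6
finger_force: 58.8
```

```bash
python3 -c "
from h import *
clip(.85,34)"
```

```text
t 22.8 tcp [571.5 145.6 126.4] yaw 0.85 tilt [-0.0015  0.0223] shift [-0.2  0.2 -0.2] turn -0.0
force in tool [ 0.3 -0.5  0.7] gap 12.6 target [571.4 145.3 126.6]
```

Emit:
play_rows(
  targets=[
    [[1.5,0,0,0,10],[3,0,0,0,10],[4.5,0,0,0,10],[6,0,0,0,10],[7.5,0,0,0,10],[9,0,0,0,10],[9,0,0,0,10]],
  ],
)

```text
t: 23.68
tcp_pos: [577.6, 152.4, 126.6]
tcp_rot: [-2.843, -1.286, -0.013]
force: [1.4, -0.3, -0.6]
finger_gap: 13.0
finger_force: 58.8
```

```bash
python3 -c "
from h import *
clip(.85,25)"
```

```text
t 23.675 tcp [577.6 152.4 126.6] yaw 0.85 tilt [-0.0012  0.0223] shift [-0.4  0.1 -0.1] turn -0.0
force in tool [0.7 1.2 0.6] gap 13.0 target [577.4 152.  126.7]
```

Leg is well through the pin. Now push the bow on.

Emit:
play_rows(
  targets=[
    [[1,0,0,0,10],[2,0,0,0,10],[3,0,0,0,10],[4,0,0,0,10],[5,0,0,0,10],[6,0,0,0,10],[6,0,0,0,10]],
  ],
)

```text
t: 24.55
tcp_pos: [580.5, 156.5, 126.2]
tcp_rot: [-2.843, -1.286, -0.009]
force: [-3.4, -3.6, -0.6]
finger_gap: 13.0
finger_force: 58.7
```

```bash
python3 -c "
from h import *
clip(.85,19)"
```

```text
t 24.55 tcp [580.5 156.5 126.2] yaw 0.849 tilt [-0.0036  0.0216] shift [ 0.6  0.6 -0.7] turn -0.001
force in tool [-5.  -0.2  0.5] gap 13.0 target [581.3 156.5 126.8]
```

Emit:
play_rows(
  targets=[
    [[1,0,0,0,10],[2,0,0,0,10],[3,0,0,0,10],[4,0,0,0,10],[5,0,0,0,10],[5,0,0,0,10]],
  ],
)

```text
t: 25.3
tcp_pos: [584.4, 161.0, 126.6]
tcp_rot: [-2.842, -1.287, -0.012]
force: [-2.8, 0.7, -1.4]
finger_gap: 12.6
finger_force: 58.8
```

```bash
python3 -c "
from h import *
clip(.85,14)"
```

```text
t 25.3 tcp [584.4 161.  126.6] yaw 0.85 tilt [-0.0021  0.0231] shift [-0.4  0.7 -0.4] turn 0.0
force in tool [-1.3 -2.5  1.4] gap 12.6 target [584.6 160.3 126.9]
```

Emit:
play_rows(
  targets=[
    [[1,0,0,0,10],[2,0,0,0,10],[3,0,0,0,10],[4,0,0,0,10],[5,0,0,0,10],[6,0,0,0,10],[6,0,0,0,10]],
  ],
)

```text
t: 26.18
tcp_pos: [589.0, 165.6, 127.0]
tcp_rot: [-2.842, -1.287, -0.014]
force: [-1.9, 4.6, -1.9]
finger_gap: 12.9
finger_force: 58.9
```

```bash
python3 -c "
from h import *
clip(.85,8)"
```

```text
t 26.175 tcp [589.  165.6 127. ] yaw 0.85 tilt [-0.0006  0.0234] shift [-0.9  0.2  0. ] turn 0.0
force in tool [ 2.2 -4.5  2. ] gap 12.9 target [588.6 164.8 127. ]
```

Emit:
play_rows(
  targets=[
    [[1,-0.3,0,0,10],[2,-0.6,0,0,10],[3,-0.6,0,0,10],[4,-0.6,0,0,10],[5,-0.6,0,0,10],[5,-0.6,0,0,10]],
  ],
)

```text
t: 26.92
tcp_pos: [591.9, 169.2, 127.1]
tcp_rot: [-2.844, -1.286, -0.014]
force: [2.1, 1.6, -2.1]
finger_gap: 12.7
finger_force: 58.9
```

```bash
python3 -c "
from h import *
clip(.85,3);clip(.85,0)"
```

```text
t 26.925 tcp [591.9 169.2 127.1] yaw 0.85 tilt [-0.0006  0.0223] shift [-0.5  0.4  0.1] turn -0.0
force in tool [2.6 0.6 2.2] gap 12.7 target [591.9 168.6 127. ]
t 26.925 tcp [591.9 169.2 127.1] yaw 0.85 tilt [-0.0006  0.0223] shift [2.5 0.4 0.2] turn -0.0
force in tool [2.6 0.6 2.2] gap 12.7 target [593.9 170.8 127. ]
```

Emit:
play_rows(
  targets=[
    [[1,0,0,0,10],[2,0,0,0,10],[2,0,0,0,10],[2,0,0,0,10]],
  ],
)

```text
t: 27.42
tcp_pos: [592.9, 170.6, 127.0]
tcp_rot: [-2.844, -1.286, -0.013]
force: [1.9, -1.1, -0.4]
finger_gap: 12.8
finger_force: 58.9
```

```bash
python3 -c "
from h import *
clip(.85,0)"
```

```text
t 27.425 tcp [592.9 170.6 127. ] yaw 0.849 tilt [-0.0012  0.0221] shift [0.8 0.5 0.1] turn -0.001
force in tool [0.4 2.1 0.4] gap 12.8 target [593.9 170.8 127. ]
```

Emit:
play_rows(
  targets=[
    [[0.5,0.3,0,0,10],[1,0.3,0,0,10],[1,0.3,0,0,10],[1,0.3,0,0,10]],
  ],
)

```text
t: 27.92
tcp_pos: [593.4, 171.1, 126.8]
tcp_rot: [-2.843, -1.286, -0.011]
force: [-2.7, -2.2, -0.4]
finger_gap: 12.9
finger_force: 58.8
```

```bash
python3 -c "
from h import *
clip(.85,0)"
```

```text
t 27.925 tcp [593.4 171.1 126.8] yaw 0.85 tilt [-0.0022  0.0219] shift [ 0.1  0.6 -0.2] turn -0.0
force in tool [-3.4 -0.6  0.3] gap 12.9 target [593.9 170.8 127. ]
```

Emit:
play_rows(
  targets=[
    [[-0.4,0,0,0,10],[-0.4,0,0,0,20],[-0.4,0,0,0,30],[-0.4,0,0,0,32],[-0.4,0,0,0,32],[-0.4,0,-10,0,32],[-0.4,0,-40,0,32],[-0.4,0,-90,0,32],[-0.4,0,-90,0,32]],
  ],
  newtons=20,
)

```text
t: 29.05
tcp_pos: [595.7, 169.0, 222.6]
tcp_rot: [-2.846, -1.288, -0.024]
force: [0.4, 0.1, 1.2]
finger_gap: 32.2
finger_force: 0.0
```

Emit:
play_rows(
  targets=[
    [[-60,0,0,0,32],[-120,0,0,0,32],[-120,0,0,0,32],[-120,0,0,0,32]],
  ],
)

```text
t: 29.55
tcp_pos: [514.8, 78.9, 215.4]
tcp_rot: [-2.844, -1.286, -0.014]
force: [0.4, -0.2, 0.2]
finger_gap: 32.1
finger_force: 0.0
```

```bash
python3 - <<'E'
from h import *
import cv2
print(telemetry.observe()["force"])
s=imaging.grab_frame("scene").astype(int);t=imaging.grab_frame("top").astype(int)
# predicted clip outline vs picture difference from the start frame
x=np.array([np.cos(.85),np.sin(.85),0]);h=np.array([618.5,191.2,129.5])
for d in(37,20,0,-32,-60): print(d,proj("scene",h+d*x).round(1),proj("top",h+d*x).round(1))
for n,im,u,v in(("scene",s,310,130),("top",t,165,142)):
    D=np.abs(im-np.load(f"pics/{n}0.npy").astype(int)).sum(2)[v:v+36,u:u+44]
    print(n,u,v);print("\n".join("".join(" .+#"[min(3,int(q)//30)] for q in r) for r in D))
E
```

```text
[ 0.39788636 -0.16197767  0.24945757]
37 [342.  144.4] [170.3 148.7]
20 [336.2 145.5] [175.1 152.9]
0 [329.4 146.9] [180.7 157.8]
-32 [318.4 149.1] [189.8 165.6]
-60 [308.7 151.1] [197.7 172.6]
scene 310 130
........... . ....   .. .. .   .............
..........  . ....   .  .      .............
............ .   . .  .   ..  ..    ....... 
........  .   ..  ... ..            ........
...... .....  .  ..   .   ..            ....
+........ ..... ..... ...                .  
..... . ...   .  ...  ...  .   .            
....   . .  ... .. .  ....    .....         
......... . . ...   .    .   .+.....        
. .. .  ..  ....  . . . . . .........       
. ...  .  .  .. .. . .     .........        
    . ..  . ... . ..       .........        
    . . .  . ..... ..   ..........          
      .  .. ...+....  . ......+##.          
        ....++++.....   . ...####.          
       ..+++++++.. .      .+###+.           
     ...+++#++..       ..+++++..            
  ....#+++#++.          .+#+..              
 ...++++#+#+..         .++##..              
. ..++++++++..          .+++..       
[... 1659 characters left out ...]
.+.#++++##########++#####
############.+.....+.#+++#++########++###+++
#############+.+++..##+++++.######++#+####+#
################++###.+.#+++#++#++#++##+##++
#############++###+++++#+..##++++#+#+#+##+++
.....+..++.....++#.+++++++++#+##+##+++++##+#
+++++++++++++++#+++#+#++++#######++++##+##++
###+#+##+#######+++++++++#++#+####+#++++#+#+
+#+##+#+#+##+++##+++++++#+++++++++#+#++#++#+
+##++##++##++#++#+#++++##++##+#+++#++++##+++
##++#++#++#+++#######+#++#+##++#+###+###+++#
+++#++####++#++++++#+++#####+#+++##++######+
+##+##+#+###++#++###+##++++++++#++#++++##+++
####+#+##++#+++#+#++++##+#++##++#+++#++###+#
#+#+##++++#+++++#+++#++++#+##+#+##+++++#++#+
+##+##+#+#++#+#+++#+##+#+#+#+++++#+#++#++###
```

```bash
python3 -c "
from bench import job;print(job.job_done())"
```

```text
the job is handed in; nothing more can be done
None
```

The washer is flat on the hub and the clip is through the cross-hole, snapped round the pin and released. I handed the job in at about 29.7 s of the 72 s allowed; the hand-in returned no verdict. The scene camera's last frame shows the clip where it should be when home.

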